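Close the propped lid of the plum box

TASK

The lid of the wooden plum box is propped open by a folding steel stay on the end of the box. Take the red knob at the stay's knee and lift it up and forward, away from the lid's hinge, well past centre so that the stay unlocks and starts to fold. Then lower the lid gently until it is fully shut, without slamming it and without knocking the jar that stands beside the box.

Things in the scene. Friction and masses are not known exactly. Their poses are not given: they have to be found in the camera images.
- chest: Fixed pine box of reddish plums, 240 mm (x) by 210 (y), rim at z = 100. Origin: centre of underside. The lid hinges on the rim line x = 120, z = 100 and shuts towards -x. The steel stay is outside the y = -105 end; its lower pin is at x = -20, z = 70. Propped lid: the knee sags 7 mm below straight, so the lid is locked. The knee unlocks by rising up and towards -x
- knob (a point): Red knob on the stay's knee: a 16 mm round peg along the box's y, from y = -122 to -190 (box frame, mm); this point is on its axis at y = -163. It moves only on a circle of radius 68 mm about the lower pin: locked x 31 z 115; straight about x 25; unlocked for good at x under 18 (30 to 35 mm of travel is comfortable, under 15 N); lid shut x -84 z 94. It turns in the grasp
- lid (a joint): 0 rad = propped as found (72 deg above level, leaning over the box), 1.257 = shut; grows as it lowers. Slab 246 mm from hinge to free edge, 210 wide, 14 thick, underside in line with the hinge: top at z = 114 when shut. Stiff hinge: unlocked, it stays where left; a push of 2 to 10 N on its outer face near the free edge lowers it. Locked, it cannot go down
- jar: Amber glass jar with a brass cap, 68 mm in diameter, 110 mm tall, loose on the table by the box's -x side. Origin: centre of its underside. Not to be disturbed

How it is judged:
On the way, in this order (a step that is already met when the one before it is completed fails the run):
1. the knee of the stay has been lifted past centre (x of knob in the frame of chest below 0.018 m), for 0.2 s.
2. the lid has been lowered shut (value of joint lid above 1.16 rad), for 0.2 s.
At the end, for the whole second after the job is handed in: The lid is shut to within 0.1 rad (about 20 mm at its free edge) and at rest, the stay folded with its knob beyond x = -60 mm in the box frame, and the jar within 30 mm of where it stood (value of joint lid above 1.16 rad and velocity of joint lid below 0.1 rad/s and x of knob in the frame of chest below -0.06 m and distance of jar from where it was at the start of the episode below 0.03 m); the robot touches nothing.
It fails at once if the lid was slammed (faster than 2.5 rad/s) (velocity of joint lid above 2.5 rad/s).
It fails at once if the jar was knocked over or shoved more than 30 mm (distance of jar from where it was at the start of the episode above 0.03 m or angle between jar's own z axis and vertical above 0.3 rad).
It also fails if it takes over 48 s, if anything falls off the work surface, if the arm or the gripper's body presses on something with over 40 N, if the wrist force passes 120 N, or if a joint passes its speed limit or range.

ROBOT

A 7-joint arm with a two-finger parallel gripper is mounted at the origin on the work surface. World frame = base frame: x ahead of the robot, y to its left, z up, the work surface at z = 0. Lengths are in m, angles in rad, forces in N, time in s.
With the tool pointing down it reaches from about 0.35 to 0.9 m from the base axis. Payload 19.9 kg.
Tool frame: the origin (TCP) lies midway between the tips of the shut fingers; the grasp point (between the pads) lies 19 mm behind it; z points along the fingers, y is the direction in which the jaws open and shut (so a half turn about z gives the same grasp; the last joint's range is limited). The gripper opens to 85 mm and grips with 20 to 120 N. Pads are 22 mm wide; open, the fingers measure 114 mm over their backs; the gripper's body (76 mm by 85 mm) begins 54 mm behind the grasp point. The pads swing forward as they close: fully open they stand 13 mm farther back than shut.
Start: joints at [-1.335, 0.417, -0.01, 1.614, 0.005, 1.111, -0.053], TCP at [0.171, 0.601, 0.231] pointing down, gripper open.
Joint ranges: [-2.81, 2.81], [-0.39, 2.02], [-1.27, 1.25], [0.06, 2.57], [-1.19, 4.33], [0.19, 2], [-2.82, 2.82]. Speed limits (rad/s): [1.89, 1.89, 2.39, 2.39, 3.01, 3.01, 3.01].

INTERFACE

Orientations are given as a unit quaternion [w, x, y, z].
In Python, from plant import observe, get_image, finish_job gives the robot as it stands. The module is installed in compiled form; this text tells all that it offers.
- The arm moves only by the shell command python3 -m crank 'ROWS'. ROWS is JSON, a list of rows, each a list of 5 numbers: the gripper's target within -1 to 1 (fully open at 1, half-way at 0, shut at -1), then the shift along the tool's x, y, z each as a share of 8 cm, from -1 to 1, then the turn about the tool's z as a share of pi/4 rad, from -1 to 1. In form: [[jaw, tx, ty, tz, twist], ...]. A call has 1 to 20 rows; each row is the pose to reach, as a shift and turn from the pose measured when the call began, along the tool's axes at that moment; what a row does not reach only later rows make up. A row lasts 1/12 s, in which the tool goes at most 41.7 mm and 7.16 degrees, less where a joint would pass 70% of its speed; a pose out of reach is approached as far as the arm can. A call with a number of a shift or a turn outside -1 to 1 is refused whole. A call with a gripper value outside its range is refused whole. The fingers move at their own pace and stop on an object; the grip force is fixed at half the most. Time passes only in rows, so rows that repeat a pose let the fingers close. It gives the time, the measured TCP pose, the force and the opening at its end, in the units of the state.
- observe(): the state, without advancing time (a new reading comes with each control period).
- get_image(name): name is "scene" or "top" or "wrist"; returns a dict with "img" (420x560x3 uint8, red, green, blue), "intrinsics" (3x3 intrinsics, pixels), "k1" (the pictures are not rectified: a ray, as slopes to the right and down, at radius r is drawn at 1 + k1 r^2 times it, then the intrinsics apply), "R" (3x3) and "t" (3): a world point X has camera coordinates R X + t; the wrist camera has in their place "T_tool_cam" (4x4, takes a point from camera to tool coordinates, whose origin is the TCP and whose axes are the flange's). Camera axes: x right, y down, z forward; pixel columns grow to the right and rows downward; lengths in m; the calibration is good to about 2 mm. A picture is of the moment at which its call begins: read the wrist's pose just before it. There is no depth.
- finish_job(): hands the job in, once; it reports no verdict.
The state is a dict: "clock": time; "joints": joint angles; "qd": joint speeds; "joint_efforts": joint torques, N m; "tool_pos": TCP position; "ee_rot": TCP orientation; "contact_force": force on the tool from outside, world axes, zero at the start; "ft_torque": the same for the moment, N m; "width": opening from 0.0 (shut) to 1.0 (fully open).
Only numpy, scipy, OpenCV 4.12 (cv2) and the standard library are available. Lean on these libraries where they do the work, as an engineer would, in place of code of your own. Each camera call takes 0.05 s, during which the arm holds its last target. There are 200 camera calls.

## Working session

There is one attempt and no reset: what is moved stays moved. The work goes in short steps, Python scripts to look and compute and a shell command to move; the robot and the scene stay as the last step left them, time stands still between calls to the robot, and variables do not carry over. Pictures are saved under pics/ and viewed, about 8 in all and at most 12, crops included, and the job is handed in when it is done.

```bash
mkdir -p pics; cat > h.py <<'E'
import numpy as np, cv2
from plant import observe, get_image, finish_job
from scipy.spatial.transform import Rotation as Ro
def rot(q): return Ro.from_quat([q[1],q[2],q[3],q[0]]).as_matrix()
def cam(c):
    if "R" in c: return np.array(c["R"]),np.array(c["t"])
    s=c["state"]; T=np.eye(4);T[:3,:3]=rot(s["ee_rot"]);T[:3,3]=s["tool_pos"]
    W=np.linalg.inv(T@np.array(c["T_tool_cam"])); return W[:3,:3],W[:3,3]
def grab(n):
    s=observe(); c=get_image(n); c["state"]=s; return c
def ray(c,u,v):
    K=np.array(c["intrinsics"]); d=cv2.undistortPoints(np.array([[[u,v]]],float),K,np.array([c["k1"],0,0,0,0.]))[0,0]
    R,t=cam(c); r=R.T@np.array([d[0],d[1],1]); return -R.T@t, r/np.linalg.norm(r)
def plane(c,u,v,z):
    o,r=ray(c,u,v); return o+r*(z-o[2])/r[2]
def tri(rs):
    A=sum(np.eye(3)-np.outer(r,r) for o,r in rs); b=sum((np.eye(3)-np.outer(r,r))@o for o,r in rs); return np.linalg.solve(A,b)
def proj(c,X):
    R,t=cam(c); p=cv2.projectPoints(np.array(X,float).reshape(-1,3),cv2.Rodrigues(R)[0],t,np.array(c["intrinsics"]),np.array([c["k1"],0,0,0,0.]))[0]; return p[:,0]
def save(c,f): cv2.imwrite(f,c["img"][:,:,::-1])
E
python3 - <<'E'
from h import *
import pickle
a=grab("scene");b=grab("top");pickle.dump((a,b),open("v0.pkl","wb"))
im=np.hstack([a["img"],b["img"]]);print(im.shape)
save(a,"pics/s0.png");save(b,"pics/t0.png")
for c in(a,b):
    R,t=cam(c);print(-R.T@t,R[2],c["k1"],c["intrinsics"][0])
print(observe())
E
```

```text
(420, 1120, 3)
[ 1.18066289 -0.03831815  0.78169242] [-0.66474822  0.09140941 -0.74145406] -0.15816953518275814 [501.1770968    0.         282.62544995]
[0.52457901 0.02631345 1.10084333] [ 0.07120379  0.02573285 -0.9971298 ] -0.00036270490709956087 [515.41811954   0.         271.33066632]
{'clock': 0.1, 'joints': array([-1.33548695,  0.41794768, -0.01028886,  1.61408688,  0.00468899,
        1.1107196 , -0.05302921]), 'qd': array([ 1.06782948e-04, -1.96250778e-03,  2.32426366e-05, -5.86471063e-04,
       -7.12613874e-04, -2.07002433e-05,  1.31601015e-05]), 'joint_efforts': array([ 2.13581523e-03, -8.65826225e+01,  6.80197757e-01, -4.35646892e+01,
        1.91057625e-02,  4.86268211e-03,  5.77081636e-07]), 'tool_pos': array([0.17073442, 0.60090744, 0.23071344]), 'ee_rot': array([-3.70474939e-05,  1.37982598e-01,  9.90434490e-01, -5.67679462e-04]), 'contact_force': array([-0.43812316,  0.69340513,  0.89704239]), 'ft_torque': array([0.05311876, 0.04289446, 0.05949952]), 'width': 0.9984573014925899}
```

View pics/s0.png

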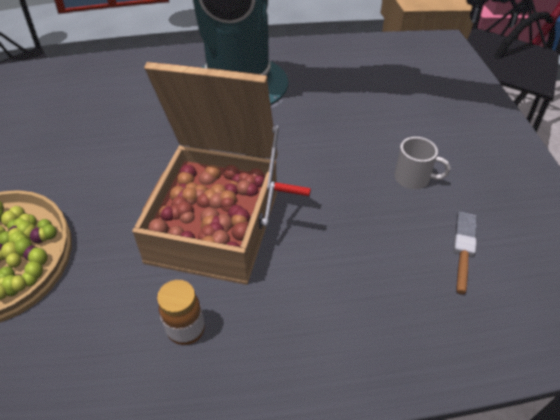

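View pics/t0.png

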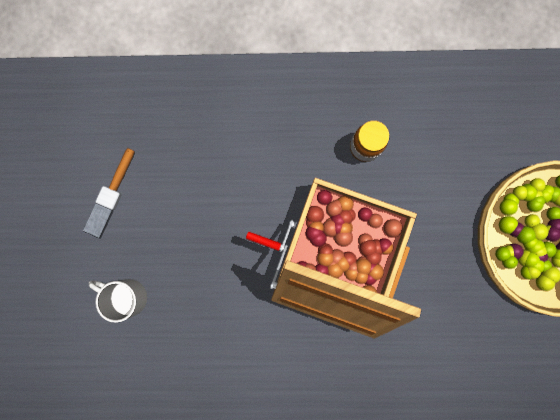

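The scene view shows the box with its lid open towards the robot, the red knob at about (272–311, 186–191) and the jar at (180, 310). The top view shows the knob at (247–283, 236–247), the far rim corners at (316, 180) and (415, 214), and the jar cap at (373, 138).

```bash
python3 - <<'E'
from h import *
import pickle
a,b=pickle.load(open("v0.pkl","rb"))
np.set_printoptions(precision=4,suppress=True)
ends=[]
for c,box in((a,(255,170,330,205)),(b,(235,225,300,260))):
    x0,y0,x1,y1=box; im=c["img"][y0:y1,x0:x1].astype(int)
    m=((im[...,0]>110)&(im[...,1]<60)&(im[...,2]<60)).astype(np.uint8)
    n,l,s,ce=cv2.connectedComponentsWithStats(m); k=1+s[1:,4].argmax(); m=l==k
    p=np.argwhere(m)[:,::-1]+[x0,y0]; mu=p.mean(0); d=np.linalg.svd(p-mu,full_matrices=False)[2][0]
    q=(p-mu)@d; e=np.array([mu+d*q.min(),mu+d*q.max()]); e=e[e[:,0].argsort()]; 
    if c is a: e=e[::-1]
    print(len(p),e); ends.append(e)
P=[tri([ray(a,*ends[0][i]),ray(b,*ends[1][i])]) for i in(0,1)]
print("tip,root",P,np.linalg.norm(P[0]-P[1]))
A=plane(b,316,180,.1);B=plane(b,415,214,.1);print("rim far",A,B,np.linalg.norm(A-B))
for u,v in((184,150),(140,234),(247,250),(272,165)): print("scene rim",plane(a,u,v,.1))
print("jar",plane(b,373,137,.11),plane(a,177,293,.11))
E
```

```text
195 [[309.2283 191.6514]
 [275.188  185.8892]]
276 [[246.4979 234.6272]
 [279.2652 246.5116]]
tip,root [array([0.5484, 0.0987, 0.119 ]), array([0.5254, 0.0373, 0.1189])] 0.06552713282161592
rim far [ 0.6543 -0.0355  0.1   ] [ 0.5861 -0.2255  0.1   ] 0.2018818674874008
scene rim [ 0.3782 -0.1352  0.1   ]
scene rim [ 0.5951 -0.2134  0.1   ]
scene rim [ 0.6541 -0.027   0.1   ]
scene rim [0.4476 0.0405 0.1   ]
jar [ 0.7357 -0.1462  0.11  ] [ 0.7339 -0.145   0.11  ]
```

```bash
cat > go.py <<'E'
# usage: go.py x y z (TCP target, chest frame mm) -> shift in tool axes as share of 8 cm, twist as share of pi/4
import sys; from h import *
np.set_printoptions(precision=3,suppress=True)
C=np.array([.508,-.0895,0]); yc=np.array([-.345,-.9386,0]); xc=np.array([-.9386,.345,0]); B=np.array([xc,yc,[0,0,1]]).T
def rep():
    s=observe();R=rot(s["ee_rot"]);p=B.T@(s["tool_pos"]-C)*1e3
    d=-xc; tw=np.arctan2(d@-R[:,0],d@R[:,1])
    print("t",round(s["clock"],2),"chest mm",p,"F",B.T@s["contact_force"],"w",round(s["width"],3),"twist",round(tw/(np.pi/4),3)); return s,R,p
if __name__=="__main__":
    s,R,p=rep()
    if len(sys.argv)>3: print("shift/80mm",R.T@B@(np.array(sys.argv[1:4],float)-p)/80)
E
python3 -m crank '[[1,-0.5,-0.4,0,0.2],[1,-1,-0.8,0,0.4],[1,-1,-0.8,0,0.55],[1,-1,-0.8,0,0.7],[1,-1,-0.8,0,0.85],[1,-1,-0.8,0,1]]'; python3 go.py 31 -170 230
```

```text
clock: 0.6
tool_pos: [0.2304, 0.5171, 0.2307]
ee_rot: [0.0, 0.494, 0.869, -0.001]
contact_force: [-0.7, 0.9, 0.1]
width: 1.001
t 0.6 chest mm [ 469.773 -473.553  230.72 ] F [ 0.948 -0.594  0.127] w 1.001 twist 1.132
shift/80mm [-6.65   0.508  0.015]
```

```bash
python3 -m crank '[[1,-0.5,0.04,0,0.2],[1,-1,0.08,0,0.4],[1,-1,0.08,0,0.55],[1,-1,0.08,0,0.7],[1,-1,0.08,0,0.85],[1,-1,0.08,0,1]]' >/dev/null; python3 go.py 31 -170 230
```

```text
t 1.1 chest mm [ 403.49  -427.846  230.639] F [ 0.489 -1.179  0.996] w 0.999 twist 0.178
shift/80mm [-3.84   4.162  0.014]
```

```bash
for i in 1 2 3; do python3 -m crank '[[1,-0.3,0.33,0,0.06],[1,-0.6,0.66,0,0.06],[1,-0.9,1,0,0.06],[1,-0.9,1,0,0.06]]' >/dev/null; done; python3 go.py 31 -175 230
```

```text
t 2.1 chest mm [ 131.433 -220.647  231.974] F [0.445 0.749 0.337] w 1.0 twist -0.029
shift/80mm [-0.541  1.268  0.032]
```

```bash
python3 -m crank '[[1,-0.2,0.35,0,-0.03],[1,-0.4,0.7,0,-0.03],[1,-0.55,1,0,-0.03],[1,-0.55,1,0,-0.03]]' >/dev/null;python3 -m crank '[[1,-0.03,0.27,0,0],[1,-0.03,0.27,0,0]]' >/dev/null; python3 go.py 31 -170 100; python3 - <<'E'
from h import *
import pickle
w=grab("wrist");pickle.dump(w,open("w1.pkl","wb"));a=grab("scene")
save(w,"pics/w1.png");save(a,"pics/s1.png")
im=w["img"].astype(int);m=((im[...,0]>110)&(im[...,1]<60)&(im[...,2]<60)).astype(np.uint8)
n,l,s,ce=cv2.connectedComponentsWithStats(m);print(s[1:][s[1:,4]>50])
E
```

```text
t 2.6 chest mm [  24.607 -167.773  232.609] F [-0.377  1.076 -0.184] w 0.998 twist -0.009
shift/80mm [ 0.037 -0.091  1.657]
[[265 171  17  71 280]]
```

View pics/w1.png

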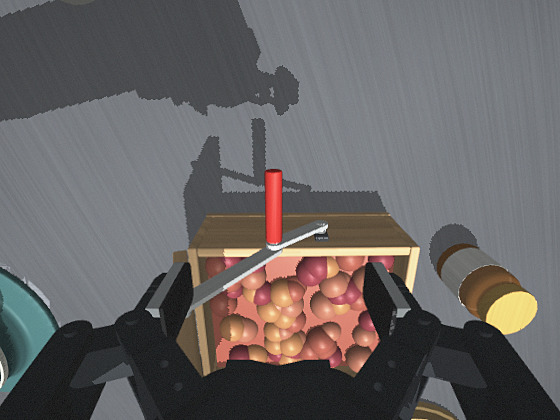

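View pics/s1.png

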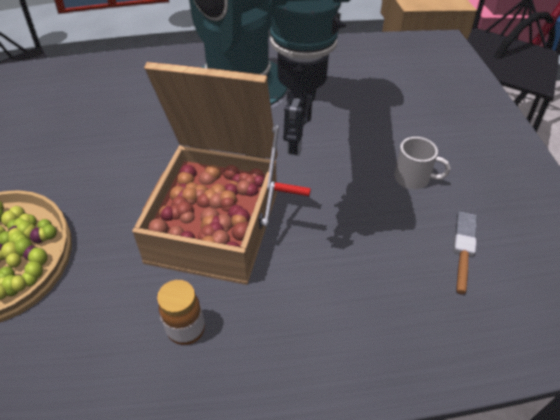

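The wrist view shows the knob upright in the picture, tip at (274, 171) and root at (275, 243), between the jaws. The scene view shows the gripper clear of the lid.

```bash
python3 - <<'E'
from go import *
import pickle
w=pickle.load(open("w1.pkl","rb"))
for u,v in((274,171),(275,243)):
    for z in (.115,.119): print(B.T@(plane(w,u,v,z)-C)*1e3)
E
python3 go.py 28 -172 101
```

```text
[  27.275 -189.918  115.   ]
[  27.244 -190.883  119.   ]
[  27.201 -119.544  115.   ]
[  27.171 -121.592  119.   ]
t 2.7 chest mm [  27.098 -168.725  232.238] F [ 0.074  0.76  -0.181] w 0.997 twist -0.008
shift/80mm [ 0.051 -0.02   1.64 ]
```

```bash
python3 -m crank '[[1,0.02,0,0.35,0],[1,0.05,0,0.7,0],[1,0.05,0,1,0],[1,0.05,0,1,0]]' >/dev/null;python3 -m crank '[[1,0,0,0.35,0],[1,0,0,0.68,0],[1,0,0,0.68,0],[-1,0,0,0.68,0],[-1,0,0,0.68,0],[-1,0,0,0.68,0],[-1,0,0,0.68,0],[-1,0,0,0.68,0],[-1,0,0,0.68,0],[-1,0,0,0.68,0],[-1,0,0,0.68,0],[-1,0,0,0.68,0]]'; python3 go.py 27 -172 97
python3 - <<'E'
from h import *
a=grab("scene");w=grab("wrist")
cv2.imwrite("pics/g.png",np.hstack([cv2.resize(a["img"][100:280,180:400],None,fx=1.8,fy=1.8),cv2.resize(w["img"],(396,324))])[:,:,::-1])
E
```

```text
clock: 4.03
tool_pos: [0.5411, 0.0813, 0.0951]
ee_rot: [0.004, 0.822, 0.57, -0.002]
contact_force: [6.9, -1.8, 4.8]
width: 0.165
t 4.03 chest mm [  27.876 -171.691   95.054] F [-7.082 -0.652  4.81 ] w 0.165 twist -0.007
shift/80mm [ 0.004  0.011 -0.024]
```

View pics/g.png

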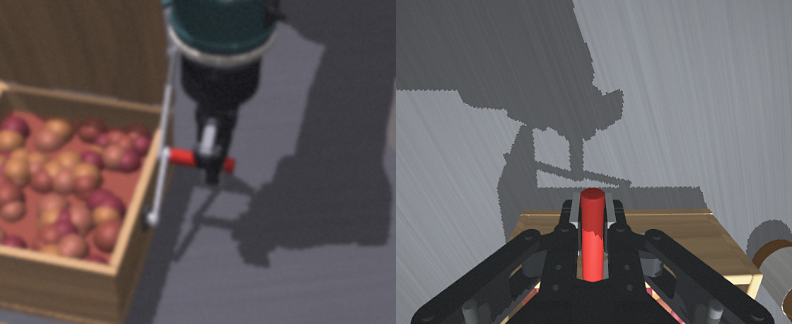

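The scene crop shows the jaws closed round the red peg, and the wrist view shows the peg held between the pads. Next I lift the knee along its arc.

```bash
python3 -m crank '[[-1,0,0.035,-0.038,0],[-1,0,0.076,-0.076,0],[-1,0,0.12,-0.112,0],[-1,0,0.164,-0.144,0],[-1,0,0.21,-0.173,0],[-1,0,0.26,-0.2,0],[-1,0,0.31,-0.221,0],[-1,0,0.36,-0.24,0],[-1,0,0.42,-0.257,0],[-1,0,0.42,-0.257,0],[-1,0,0.42,-0.257,0],[-1,0,0.42,-0.257,0],[-1,0,0.42,-0.257,0]]'; python3 go.py
python3 - <<'E'
from h import *
a=grab("scene")
cv2.imwrite("pics/k.png",cv2.resize(a["img"][40:290,110:400],None,fx=2,fy=2)[:,:,::-1])
E
```

```text
clock: 5.22
tool_pos: [0.5727, 0.0701, 0.1168]
ee_rot: [0.003, 0.821, 0.57, -0.002]
contact_force: [-6.7, 1.7, 13.2]
width: 0.164
t 5.22 chest mm [  -5.624 -172.092  116.753] F [ 6.883  0.676 13.199] w 0.164 twist -0.006
```

View pics/k.png

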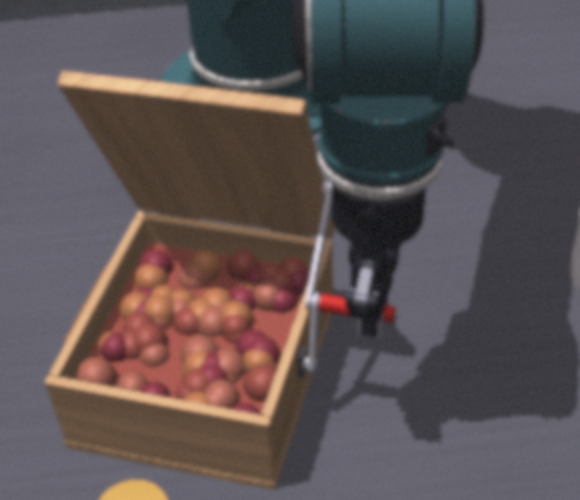

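The knee is past centre: the knob moved about 33 mm, and the lid has started down. Releasing and rising.

```bash
python3 -m crank '[[1,0,0,0,0],[1,0,0,0,0],[1,0,0,0,0],[1,0,0,0,0],[1,0,0,0,0],[1,0,0,0,0],[1,0,0,-0.3,0],[1,0,0,-0.65,0],[1,0,0,-1,0],[1,0,0,-1,0]]'; python3 -m crank '[[1,0.3,0,-0.3,0],[1,0.5,0,-0.65,0],[1,0.5,0,-1,0],[1,0.5,0,-1,0]]'; python3 go.py 120 -210 310
python3 - <<'E'
from h import *
save(grab("scene"),"pics/s2.png")
E
```

```text
clock: 6.1
tool_pos: [0.5747, 0.0706, 0.2015]
ee_rot: [0.004, 0.822, 0.57, 0.001]
contact_force: [1.5, -1.0, 0.5]
width: 1.002
clock: 6.43
tool_pos: [0.5902, 0.1095, 0.2862]
ee_rot: [0.005, 0.821, 0.571, 0.004]
contact_force: [0.2, 0.1, -0.3]
width: 1.002
t 6.43 chest mm [  -8.469 -215.175  286.206] F [-0.123 -0.152 -0.295] w 1.002 twist -0.005
shift/80mm [-0.071 -1.602 -0.318]
```

View pics/s2.png

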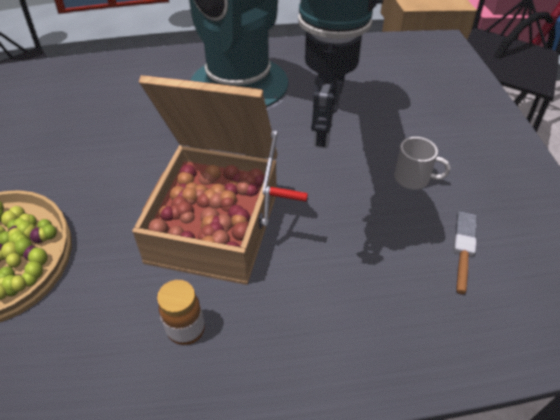

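The stay is bent, the knob is free at (268–306, 190–196), and the lid has dropped a little, with its free edge from (148, 80) to (270, 95). The jar hasn't moved.

```bash
python3 -m crank '[[-1,0,-0.35,-0.1,0],[-1,0,-0.7,-0.2,0],[-1,0,-1,-0.25,0],[-1,0,-1,-0.25,0]]' >/dev/null;  python3 -m crank '[[-1,0,-0.35,0,0],[-1,0,-0.7,0,0],[-1,0,-0.7,0,0]]' >/dev/null; python3 go.py 120 -50 310
python3 - <<'E'
from go import *
a=grab("scene")
for u,v,y in((270,95,-.105),(148,80,.105)):
    o,r=ray(a,u,v);o=B.T@(o-C);r=B.T@r;p=o+r*(y-o[1])/r[1];print(p*1e3,np.degrees(np.arctan2(p[2]-.1,.116-p[0])),np.hypot(p[2]-.1,.116-p[0]))
E
```

```text
t 7.07 chest mm [ 135.542 -215.409  301.22 ] F [-0.324 -0.9    0.403] w 0.007 twist 0.001
shift/80mm [-2.068  0.194 -0.108]
[  78.99  -105.     283.998] 78.62703874640584 0.18768303218322055
[ 51.306 105.    304.046] 72.40838809959041 0.2140559078611086
```

```bash
python3 -m crank '[[-1,-0.35,0,0,0],[-1,-0.7,0,0,0],[-1,-1,0,0,0],[-1,-1,0,0,0]]' >/dev/null;  python3 -m crank '[[-1,-0.35,0,0,0],[-1,-0.7,0,0,0],[-1,-1,0,0,0],[-1,-1,0,0,0]]' >/dev/null; python3 go.py 120 -50 310
python3 - <<'E'
from h import *
t=grab("top");s=grab("scene")
cv2.imwrite("pics/b.png",np.hstack([cv2.resize(s["img"][20:270,110:390],(400,357)),cv2.resize(t["img"][130:380,200:480],(400,357))])[:,:,::-1])
E
```

```text
t 7.78 chest mm [132.432 -47.069 300.914] F [-0.231  0.154  0.523] w 0.002 twist -0.013
shift/80mm [ 0.038  0.156 -0.112]
```

View pics/b.png

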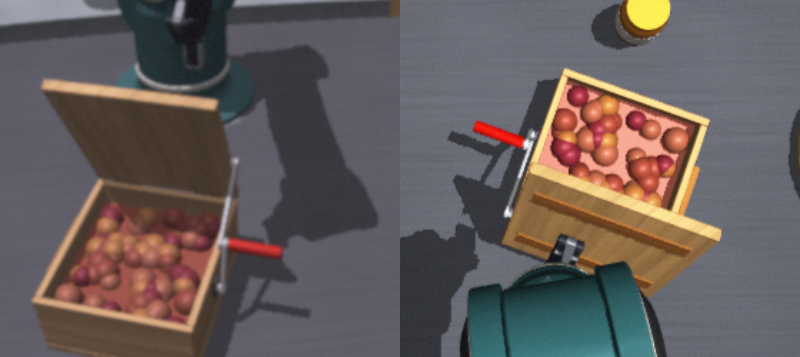

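The scene and top views show the closed gripper behind the lid's outer face, which has two battens across it, and the jar is clear. Now I push along the lid's arc.

```bash
python3 -m crank '[[-1,0,0.2,0,0.01],[-1,0,0.4,0.04,0.01],[-1,0,0.5,0.05,0.01],[-1,0,0.6,0.06,0.01],[-1,0,0.7,0.08,0.01],[-1,0,0.8,0.1,0.01],[-1,0,0.9,0.11,0.01],[-1,0,0.95,0.11,0.01],[-1,0,0.95,0.11,0.01]]'; python3 go.py 25 -47 276
```

```text
clock: 8.63
tool_pos: [0.4728, -0.0233, 0.2927]
ee_rot: [0.003, 0.824, 0.566, 0.002]
contact_force: [-1.4, -0.0, 0.2]
width: -0.001
t 8.63 chest mm [ 55.925 -49.986 292.692] F [1.281 0.482 0.203] w -0.001 twist -0.019
shift/80mm [-0.032  0.386  0.212]
```

```bash
python3 -m crank '[[-1,0,0.07,0.03,0],[-1,0,0.14,0.07,0],[-1,0,0.21,0.11,0],[-1,0,0.27,0.14,0],[-1,0,0.33,0.18,0],[-1,0,0.39,0.21,0],[-1,0,0.44,0.25,0],[-1,0,0.5,0.29,0],[-1,0,0.56,0.33,0],[-1,0,0.62,0.38,0],[-1,0,0.68,0.43,0],[-1,0,0.74,0.47,0],[-1,0,0.74,0.47,0]]'; python3 go.py -29 -47 229
```

```text
clock: 9.72
tool_pos: [0.5286, -0.045, 0.2546]
ee_rot: [0.003, 0.824, 0.566, 0.002]
contact_force: [-0.1, 0.4, -0.5]
width: 0.002
t 9.72 chest mm [ -3.998 -48.88  254.645] F [ 0.232 -0.296 -0.542] w 0.002 twist -0.02
shift/80mm [-0.018  0.311  0.323]
```

```bash
python3 - <<'E'
from h import *
t=grab("top");s=grab("scene")
cv2.imwrite("pics/c.png",np.hstack([cv2.resize(s["img"][20:270,110:390],(400,357)),cv2.resize(t["img"][130:380,200:480],(400,357))])[:,:,::-1])
E
```

```text
(no output)
```

View pics/c.png

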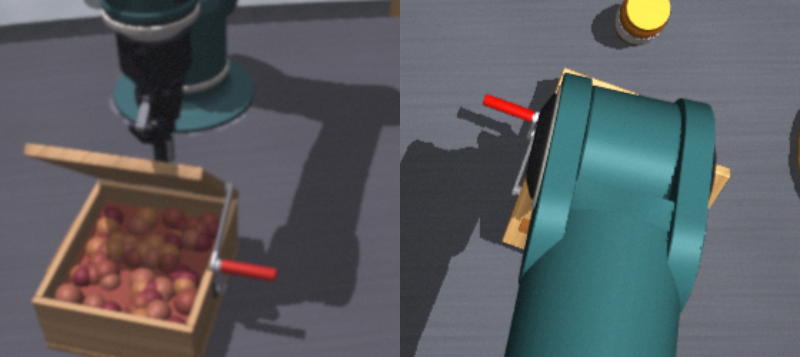

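The lid is following the fingertips, at roughly 45° and still holding, and the knob has moved forward with it. The jar is untouched, so I continue along the arc.

```bash
python3 -m crank '[[-1,0,0.06,0.05,0],[-1,0,0.11,0.1,0],[-1,0,0.16,0.15,0],[-1,0,0.21,0.2,0],[-1,0,0.26,0.26,0],[-1,0,0.31,0.32,0],[-1,0,0.36,0.39,0],[-1,0,0.41,0.46,0],[-1,0,0.46,0.54,0],[-1,0,0.51,0.62,0],[-1,0,0.56,0.7,0],[-1,0,0.56,0.7,0]]'; python3 go.py -63 -47 167
```

```text
clock: 10.82
tool_pos: [0.5703, -0.0614, 0.198]
ee_rot: [0.003, 0.825, 0.566, 0.001]
contact_force: [0.0, -0.6, 0.4]
width: -0.004
t 10.82 chest mm [-48.755 -47.892 198.018] F [-0.226  0.546  0.376] w -0.004 twist -0.02
shift/80mm [-0.008  0.176  0.389]
```

```bash
python3 -m crank '[[-1,0,0.04,0.07,0],[-1,0,0.08,0.15,0],[-1,0,0.12,0.23,0],[-1,0,0.16,0.31,0],[-1,0,0.18,0.39,0],[-1,0,0.2,0.47,0],[-1,0,0.23,0.55,0],[-1,0,0.26,0.63,0],[-1,0,0.28,0.71,0],[-1,0,0.29,0.78,0],[-1,0,0.29,0.78,0]]'; python3 go.py -73 -47 115;  python3 -m crank '[[-1,0,0,0.05,0],[-1,0,0,0.1,0],[-1,0,0,0.14,0],[-1,0,0,0.17,0]]';python3 go.py -73 -47 114
python3 - <<'E'
from h import *
t=grab("top");s=grab("scene")
cv2.imwrite("pics/d.png",np.hstack([cv2.resize(s["img"][20:270,110:390],(400,357)),cv2.resize(t["img"][130:380,200:480],(400,357))])[:,:,::-1])
E
```

```text
clock: 11.73
tool_pos: [0.5919, -0.07, 0.1345]
ee_rot: [0.002, 0.825, 0.566, 0.0]
contact_force: [-0.0, 0.2, 0.6]
width: 0.004
t 11.73 chest mm [-71.975 -47.283 134.478] F [ 0.096 -0.224  0.552] w 0.004 twist -0.02
shift/80mm [-0.003  0.012  0.244]
clock: 12.07
tool_pos: [0.5919, -0.0699, 0.1206]
ee_rot: [0.002, 0.825, 0.566, 0.0]
contact_force: [1.1, 0.1, 0.5]
width: 0.001
t 12.07 chest mm [-72.029 -47.31  120.591] F [-1.039 -0.494  0.465] w 0.001 twist -0.02
shift/80mm [-0.004  0.012  0.082]
```

View pics/d.png

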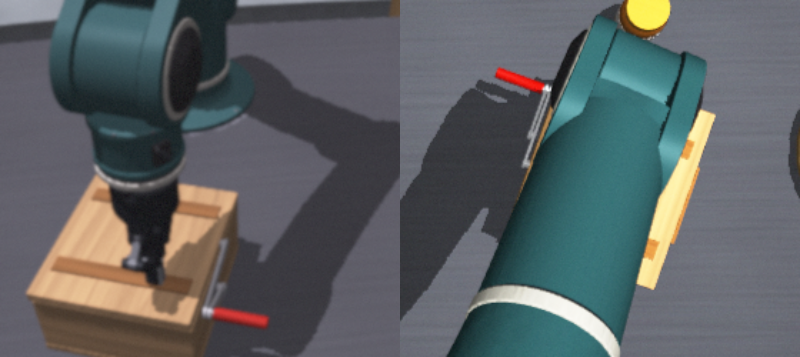

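The lid is about shut, with the knob folded forward. I'll press lightly until the contact force shows it is seated.

```bash
for i in 1 2 3; do python3 -m crank '[[-1,0,0,0.02,0],[-1,0,0,0.04,0],[-1,0,0,0.04,0]]' | grep -E "tool_pos|force"; done
```

```text
tool_pos: [0.5917, -0.0699, 0.1171]
contact_force: [-0.1, -0.7, -0.1]
tool_pos: [0.5918, -0.07, 0.1141]
contact_force: [-0.5, 0.6, 1.5]
tool_pos: [0.5921, -0.07, 0.1137]
contact_force: [-21.1, 5.5, 54.0]
```

It is seated: the force rose sharply at z = 0.114, which matches the shut lid's top. Backing off and retreating.

```bash
python3 -m crank '[[-1,0,0,-0.1,0],[-1,0,0,-0.4,0],[-1,0,0,-0.8,0],[-1,0,0,-1,0],[-1,0,0,-1,0]]'; python3 -m crank '[[-1,0,-0.35,-0.35,0],[-1,0,-0.7,-0.7,0],[-1,0,-1,-1,0],[-1,0,-1,-1,0]]'>/dev/null; python3 -m crank '[[-1,0,-0.35,0,0],[-1,0,-0.7,0,0],[-1,0,-1,0,0],[-1,0,-1,0,0],[-1,0,-1,0,0],[-1,0,-1,0,0]]' >/dev/null
python3 - <<'E'
from go import *
rep(); a=grab("scene");b=grab("top");save(a,"pics/e.png")
print("jar",plane(a,177,293,.11))
e=[]
for c in(a,b):
    im=c["img"][100:380,150:360].astype(int);m=((im[...,0]>110)&(im[...,1]<60)&(im[...,2]<60)).astype(np.uint8)
    n,l,s,ce=cv2.connectedComponentsWithStats(m);k=1+s[1:,4].argmax();e.append(ce[k]+[150,100])
print(e,"knob chest mm",B.T@(tri([ray(a,*e[0]),ray(b,*e[1])])-C)*1e3)
E
```

```text
clock: 13.33
tool_pos: [0.5932, -0.0703, 0.1971]
ee_rot: [0.003, 0.825, 0.566, 0.003]
contact_force: [0.4, -0.2, 0.2]
width: -0.002
t 14.17 chest mm [ 88.64  -50.279 278.866] F [-0.105  0.953 -0.288] w 0.0 twist -0.02
jar [ 0.734 -0.145  0.11 ]
[array([277.928, 242.325]), array([283.364, 185.751])] knob chest mm [ -86.904 -157.105   99.409]
```

View pics/e.png

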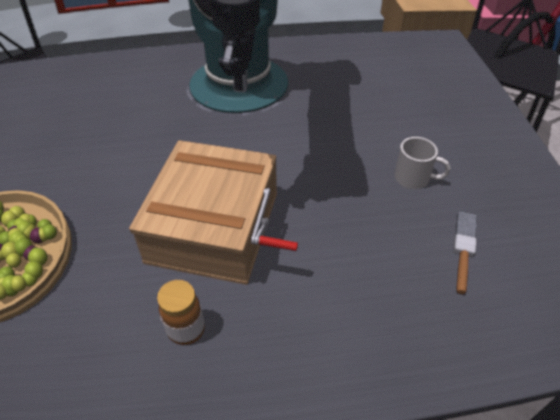

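The lid is shut flat, the knob is folded at (278, 242), about x = -87 mm in the box frame, and the jar is still at (180, 310). Handing in.

```bash
python3 -c "
from plant import *
print(finish_job())"
```

```text
the job is handed in; nothing more can be done
None
```

The lid is shut, and I handed the job in at about 14 s of the 48 s allowed; no verdict was reported.

I gripped the red knob and lifted it about 33 mm along its arc until the stay unlocked. Then I let go, moved behind the lid, pushed it down slowly along its arc with closed fingers, and backed off.

**Last checks:**
- **Lid:** it lies flat on the box in the final picture. The fingers met a firm stop at z ≈ 114 mm, the height of a shut lid's top.
- **Knob:** it measured x ≈ -87 mm in my estimate of the box frame, which reads about 4 mm low. That is well beyond the required -60 mm and close to the expected -84 mm.
- **Jar:** it stands at the same place in the scene picture as at the start, judged by eye.
- **Robot:** the arm is clear of everything and reads no contact force.

**Disagreements:**
- **Seating press:** the last press peaked higher than planned, about 54 N down and 58 N in all at the fingertips. That is under the 120 N wrist limit, and only the fingers were touching.
- **Lid angle:** one try at reading the lid's angle from a picture gave inconsistent values, so I didn't use it.
- **Lid speed:** I didn't measure this directly. I kept the pushes to about 0.1 m/s, or roughly 0.4 rad/s.

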